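# Clear the pile of bench stock onto its holders

## Robot

A 6-joint arm with a two-finger parallel gripper is mounted at the origin on a cart in front of the work surface, level with it; the furniture and walls round the work are solid. World frame = base frame: x ahead of the robot, y to its left, z up, the work surface at z = 0. Lengths are in m, angles in rad, forces in N, time in s.
With the tool pointing down it reaches from about 0.35 to 0.975 m from the base axis. Payload 7.1 kg.
Tool frame: the origin (TCP) lies at the very end of the fingers, on their centre line; the grasp point (between the pads) lies 19 mm behind it; z points along the fingers, y is the line along which they close (so a half turn about z gives the same grasp; the last joint's range is limited). The gripper opens to 88 mm and grips with 3 to 60 N. Pads are 20 mm wide; open, the fingers measure 115 mm over their backs; the gripper's body (75 mm by 178 mm) begins 61 mm behind the grasp point.
Start: joints at [1.323, 0.423, 1.63, -0, 1.089, -0.019], TCP at [0.142, 0.609, 0.223] pointing down, gripper open.
Joint ranges: [-3, 3], [-0.9, 2.11], [0.09, 2.58], [-1.31, 4.45], [0.11, 2.69], [-2.54, 2.54]. Speed limits (rad/s): [2.39, 2.39, 3.01, 3.14, 3.14, 3.14].

## Interface

Orientations are given as a unit quaternion [w, x, y, z].
In Python, from rig import * gives the robot as it stands.
- The arm moves only by the shell command python3 -m handwheel 'ROWS' [FORCE]. ROWS is a JSON object of lists of equal length, an entry for each row: "linear": the shift along the tool's x, y, z in mm, a list of three; "rotation": the turn, a rotation vector about the tool's x, y, z in rad, a list of three; "hand": the finger opening in mm, from 0 to 87.8. In form: {"linear": [[tx, ty, tz], ...], "rotation": [[ax, ay, az], ...], "hand": [hand, ...]}. A call has exactly 8 rows; each row shifts and turns the commanded pose from where the row before left it, along the tool's axes as they then stand; what a row does not reach is not made up. A row lasts 1/8 s, in which the tool goes at most 62.5 mm and 10.7 degrees, less where a joint would pass 70% of its speed; a pose out of reach is approached as far as the arm can. A call with a gripper value outside its range is refused whole. The fingers move at their own pace and stop on an object; FORCE is the grip in N (left out, the last holds). Time passes only in rows, so rows that do not move let the fingers close, or fill a call up. It gives the time, the measured TCP pose, the force, the opening and the grip force at its end, in the units of the state.
- read_state(): the state, without advancing time (a new reading comes with each control period).
- snapshot(name): name is "side" or "top"; returns a dict with "color" (480x640x3 uint8, red, green, blue), "vfov" (degrees; the focal length in pixels is half the picture's height over the tangent of half this angle, whatever the lens; pixels are square), "cx", "cy" (the principal point, pixels), "eye" and "orientation" of the camera in the world. Camera axes: x right, y down, z forward; pixel columns grow to the right and rows downward; lengths in m; the calibration is good to about 2 mm. A picture is of the moment at which its call begins. There is no depth.
- finish_job(): hands the job in; it is judged then, once.
The state is a dict: "time": time; "joints": joint angles; "qvel": joint speeds; "joint_efforts": joint torques, N m; "tcp_pos": TCP position; "eef_rot": TCP orientation; "contact_force": force on the tool from outside, world axes, zero at the start; "wrist_torque": the same for the moment, N m; "grip_width": opening from 0.0 (shut) to 1.0 (fully open); "grasp_force": force on a finger pad.
Only numpy, scipy, OpenCV 4.12 (cv2) and the standard library are available. Lean on these libraries where they do the work, as an engineer would, in place of code of your own. Each camera call takes 0.05 s, during which the arm holds its last target. There are 200 camera calls.

## Task

Take the pile on the bench apart and put each thing on its own holder: the green terminal block in the blue tray, the white clamp block in the white tray, the black tape roll on the spindle with the black foot and the amber tape roll on the spindle with the yellow foot. The blocks should lie right way up near the middle of their trays, the rolls flat on the feet of their spindles with the post through the hole, and everything is let go at the end.

Things in the scene. Friction and masses are not known exactly. Their poses are not given: they have to be found in the camera images.
- green_block_mid (a point): centre (half-way up) of the green terminal block, top of the pile at the start: 12 to 14 mm (x; a 12 mm body, the rest screw heads) by 34 mm (y) by 14 mm high, upright, z up. It lies across the white block, its length roughly square (within 0.3 rad) to the white block's length. Grasp it across its width (along its x). Loose, about 10 to 30 g.
- white_block_mid (a point): centre (half-way up) of the white clamp block, second from the top: 24 mm (x) by 40 mm (y) by 18 mm high, z up, with small holes in its top. It lies on the black roll, bridging its hole. Grasp it across its 24 mm width (along its x). Loose, under 0.1 kg.
- black_roll_mid (a point): centre (half-way up, in the middle of the hole) of the black tape roll lying flat, under the white block: outside diameter 56 mm, hole diameter 29 mm, 18 mm high, z up. Grasp it across its outside. Loose, under 0.1 kg.
- amber_roll_mid (a point): centre (half-way up, in the middle of the hole) of the amber tape roll lying flat on the bench, bottom of the pile, its rim standing out a few mm round the black roll: outside diameter 63 mm, hole diameter at least 36 mm, 12 mm high, z up. Grasp it across its outside. Loose, under 0.1 kg.
- yellow_spindle: fixed spindle for the amber roll, on the bench: a round yellow foot of 72 mm diameter and 8 mm thick with a thick upright aluminium post of 22 mm diameter in its middle, rounded at the top, whose tip is 38 mm above the bench (30 mm above the foot). Origin: centre of the foot's underside, on the bench; z up.
- black_spindle: fixed spindle for the black roll, on the bench: a round black foot of 72 mm diameter and 8 mm thick with a thin upright aluminium post of 12 mm diameter in its middle, rounded at the top, whose tip is 38 mm above the bench (30 mm above the foot). Origin: centre of the foot's underside, on the bench; z up.
- blue_tray: fixed shallow square tray of blue plastic with a dark mat on its floor, on the bench, for the green block: 78 mm square outside, 70 mm inside, floor 3 mm above the bench, rim 7 mm above the bench (4 mm above the floor). Origin: centre of the underside, on the bench; x and y along its sides, z up.
- white_tray: fixed shallow square tray of white plastic with a dark mat on its floor, on the bench, for the white block: 78 mm square outside, 70 mm inside, floor 3 mm above the bench, rim 7 mm above the bench (4 mm above the floor). Origin: centre of the underside, on the bench; x and y along its sides, z up.
Mind the look-alikes: they are no part of the job. Of the things like the part that bears green_block_mid, leave any that is pink or red; of the rest the smaller one is meant.

How it is judged:
By the outcome, as a careful person would: the job done as asked, in the order asked, and still so for the second after the job is handed in, with the robot touching nothing.
It also fails if it takes over 99 s, if anything falls off the work surface, if the arm or the gripper's body presses on something with over 40 N, if the wrist force passes 120 N, or if a joint passes its speed limit or range.

## Working session

There is one attempt and no reset: what is moved stays moved. The work goes in short steps, Python scripts to look and compute and a shell command to move; the robot and the scene stay as the last step left them, time stands still between calls to the robot, and variables do not carry over. Pictures are saved under pics/ and viewed, at most 14 in all, crops included, and the job is handed in when it is done.

```bash
mkdir -p pics; ls; python3 - <<'E'
from rig import *
import cv2,json
s=read_state(); print({k:s[k] for k in('time','tcp_pos','eef_rot','grip_width')})
for n in('top','side'):
    d=snapshot(n); cv2.imwrite(f'pics/{n}0.png',d['color'][:,:,::-1]); print(n,{k:d[k] for k in d if k!='color'})
E
```

```text
pics
{'time': 0.0, 'tcp_pos': array([0.1415921 , 0.60819039, 0.22190134]), 'eef_rot': array([-1.09091103e-04,  1.14140988e-01,  9.93464273e-01, -7.49544838e-04]), 'grip_width': 0.9983332355655776}
top {'vfov': 51.03368541931331, 'cx': 323.2513931637472, 'cy': 236.23813076661722, 'eye': array([ 0.36360671, -0.09942977,  0.94073527]), 'orientation': array([-0.06923838,  0.71002107, -0.69956574,  0.04103531])}
side {'vfov': 49.44117053659078, 'cx': 323.9400228573329, 'cy': 229.9131183563667, 'eye': array([0.03745534, 0.34859762, 0.65701071]), 'orientation': array([ 0.16418175, -0.35677442,  0.8421576 , -0.36949552])}
```

View pics/top0.png

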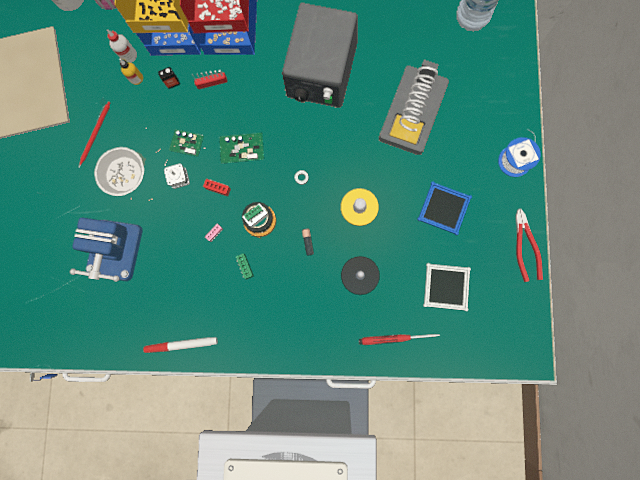

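View pics/side0.png

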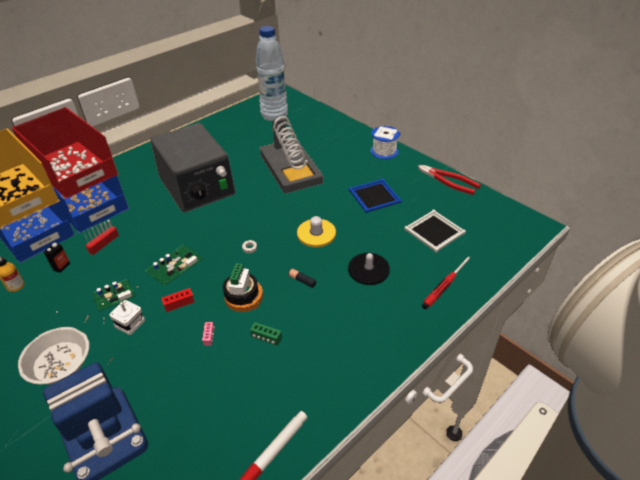

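The top view shows the pile at (258,217), the yellow spindle at (360,207), the black spindle at (360,275), the blue tray at (445,208) and the white tray at (447,287). A green look-alike lies on the bench at (244,265). In the side view the pile is at (242,287).

```bash
cat > h.py <<'E'
from rig import *
import cv2, numpy as np
from scipy.spatial.transform import Rotation as R
def cam(d):
    f=240/np.tan(np.radians(d['vfov']/2)); q=d['orientation']
    return f,R.from_quat([q[1],q[2],q[3],q[0]]).as_matrix()
def world(d,uv,z):
    f,M=cam(d); uv=np.atleast_2d(uv).astype(float)
    r=np.c_[(uv[:,0]-d['cx'])/f,(uv[:,1]-d['cy'])/f,np.ones(len(uv))]@M.T
    return (d['eye']+r*((z-d['eye'][2])/r[:,2])[:,None])
def pix(d,P):
    f,M=cam(d); c=(np.atleast_2d(P)-d['eye'])@M
    return c[:,:2]/c[:,2:]*f+[d['cx'],d['cy']]
def rect(d,c,half,z,n=480):
    "top-down rectified view of plane z: up = +x, left = +y; centre c, half size m"
    g=np.array([[c[0]+half,c[1]+half],[c[0]+half,c[1]-half],[c[0]-half,c[1]-half],[c[0]-half,c[1]+half]])
    p=pix(d,np.c_[g,np.full(4,z)]).astype(np.float32)
    H=cv2.getPerspectiveTransform(p,np.float32([[0,0],[n,0],[n,n],[0,n]]))
    return cv2.warpPerspective(d['color'],H,(n,n),flags=cv2.INTER_CUBIC)[:,:,::-1]
def yaw():
    s=read_state(); q=s['eef_rot']; M=R.from_quat([q[1],q[2],q[3],q[0]]).as_matrix()
    return s,M
def rows(target,close_dir=None):
    "shift in tool axes (mm) to the target TCP, and turn about tool z to lay tool y along world angle close_dir"
    s,M=yaw(); t=M.T@(np.array(target)-s['tcp_pos'])*1000
    y=np.arctan2(M[1,1],M[0,1]); out=[t.round(1)]
    if close_dir is not None:
        dw=(close_dir-y+np.pi/2)%np.pi-np.pi/2; out+=[round(-dw,3)]  # tool z is down
    print('tool shift',*out,'tool y at',round(y,3),'j6',s['joints'][5].round(3),'tilt',M[:,2].round(3))
E
python3 - <<'E'
from h import *
T=snapshot('top');S=snapshot('side')
for n,u,v in(('pile',258,217),('yel',360,207),('blk',360,275),('blue',445,208),('wht',447,287)):
    print(n,world(T,(u,v),0.0)[0].round(3))
for n,u,v in(('pile',242,290),('yel',317,233),('blk',369,268),('blue',374,195),('wht',435,230)):
    print(n,world(S,(u,v),0.0)[0].round(3))
def blob(d,m,c,r):
    k=np.zeros(m.shape,np.uint8); cv2.circle(k,c,r,255,-1); m=m.astype(np.uint8)*k
    n,l,st,ce=cv2.connectedComponentsWithStats((m>0).astype(np.uint8)); i=1+st[1:,4].argmax()
    cnt=max(cv2.findContours((l==i).astype(np.uint8),0,1)[0],key=cv2.contourArea); return cnt
for nm,d,cs in(('T',T,((360,207),(360,275),(445,208),(447,287),(258,219))),('S',S,((317,233),(369,268),(374,195),(435,230),(242,292)))):
    h=cv2.cvtColor(d['color'],cv2.COLOR_RGB2HSV).astype(int);H,s,v=h[...,0],h[...,1],h[...,2]
    for n,m,c,z in zip(('yel','blk','blue','wht','amb'),((H>18)&(H<35)&(s>120)&(v>120),(s<90)&(v<75),(H>100)&(H<125)&(s>120),(s<60)&(v>140),(H>8)&(H<22)&(s>120)),cs,(.008,.008,.007,.007,.012)):
        P=world(d,blob(d,m,c,33)[:,0]+0.0,z)[:,:2].astype(np.float32)*1000
        if n in('blue','wht'): print(nm,n,cv2.minAreaRect(P))
        else: print(nm,n,cv2.fitEllipse(cv2.convexHull(P)), cv2.minEnclosingCircle(P))
c=world(T,(258,219),0.0)[0]
im=np.hstack([rect(T,c,.045,.03,400),rect(S,c,.045,.03,400)]);print(c)
cv2.imwrite('pics/pile0.png',im)
E
```

```text
pile [0.547 0.065 0.   ]
yel [ 0.569 -0.13   0.   ]
blk [ 0.439 -0.13   0.   ]
blue [ 0.568 -0.29   0.   ]
wht [ 0.419 -0.291  0.   ]
pile [0.553 0.056 0.   ]
yel [ 0.568 -0.129  0.   ]
blk [ 0.439 -0.132  0.   ]
blue [ 0.569 -0.289  0.   ]
wht [ 0.419 -0.292  0.   ]
T yel ((567.9395751953125, -127.98843383789062), (70.73853302001953, 71.33599853515625), 103.71778869628906) ((568.0157470703125, -128.10096740722656), 35.930145263671875)
T blk ((464.7942810058594, -150.2117462158203), (2.9661152362823486, 19.66305923461914), 137.580078125) ((465.61407470703125, -149.4535369873047), 7.951920032501221)
T blue ((567.4213256835938, -287.52392578125), (79.585205078125, 80.4538345336914), 69.588134765625)
T wht ((419.8395690917969, -288.8700256347656), (80.74673461914062, 79.61660766601562), 85.00248718261719)
T amb ((539.150634765625, 60.399696350097656), (59.78424072265625, 62.680564880371094), 91.34764862060547) ((537.9024658203125, 59.32184982299805), 31.19484519958496)
S yel ((565.4050903320312, -124.87116241455078), (71.66206359863281, 76.1064453125), 44.362369537353516) ((564.6797485351562, -125.23670959472656), 38.06086730957031)
S blk ((435.4872741699219, -125.95774841308594), (67.73860168457031, 71.76676177978516), 43.431331634521484) ((435.80059814453125, -126.20000457763672), 36.55550003051758)
S blue ((565.002685546875, -284.71649169921875), (81.67829895019531, 84.99124145507812), 69.31201934814453)
S wht ((417.98095703125, -287.38092041015625), (81.87361145019531, 80.39328002929688), 85.30259704589844)
S amb ((534.1280517578125, 64.99058532714844), (61.457454681396484, 69.2138671875), 59.11913299560547) ((530.9475708007812, 64.77264404296875), 32.74607849121094)
[0.54342653 0.06524302 0.        ]
```

View pics/pile0.png

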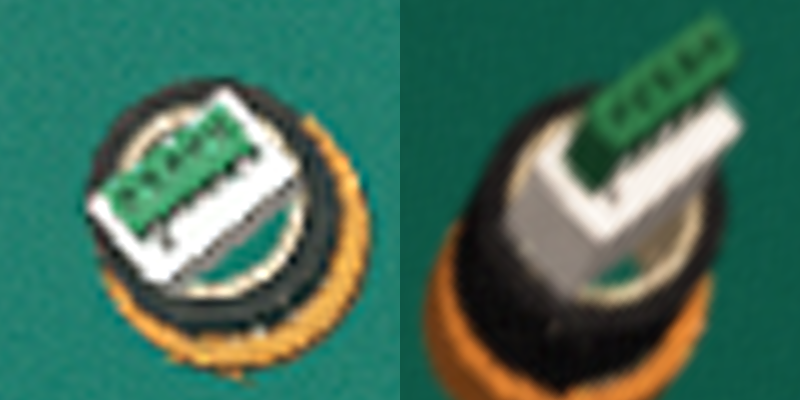

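The white block lies with its length from lower left to upper right, and the green block lies nearly parallel on top of it (not across it, whatever the note says). I'll turn the picked corners into world poses.

```bash
python3 - <<'E'
from h import *
T=snapshot('top');S=snapshot('side'); c=world(T,(258,219),0.0)[0]
def pk(d,p,z):
    p=np.array(p,float); P=np.c_[c[0]+.045-p[:,1]*.09/400,c[1]+.045-p[:,0]*.09/400,np.full(len(p),.03)]
    return world(d,pix(d,P),z)[:,:2]*1000
def rep(n,P):
    r=cv2.minAreaRect(P.astype(np.float32)); b=cv2.boxPoints(r); e=[b[1]-b[0],b[2]-b[1]]; e=max(e,key=np.linalg.norm)
    print(n,np.round(r[0],1),np.round(r[1],1),'len dir',round(float(np.arctan(e[1]/e[0])),3))
rep('T white',pk(T,[(88,205),(225,85),(300,165),(160,285)],.048))
rep('S white',pk(S,[(140,150),(200,240),(342,122)],.048))
rep('T green',pk(T,[(103,188),(233,108),(258,150),(128,232)],.062))
rep('S green',pk(S,[(195,95),(315,12),(340,45),(218,130)],.062))
# black roll outer ellipse, amber
P=pk(T,[(210,78),(92,190),(338,235),(225,335),(110,270),(320,120)],.030); print('T blk',cv2.fitEllipse(P.astype(np.float32)))
P=pk(T,[(370,240),(235,370),(355,165),(120,300),(320,335),(170,350),(308,118)],.012);print('T amb',cv2.fitEllipse(P.astype(np.float32)))
print('T blk post',world(T,(360,276),.038),'foot',world(T,(360.3,275.5),.008))
# look-alike on bench
h=cv2.cvtColor(T['color'],cv2.COLOR_RGB2HSV)[245:285,225:265]; print(world(T,[(237,254),(249,278)],.01))
rows([.535,.06,.15],.54)
E
```

```text
T white [543.2  63.3] [24.2 41. ] len dir -0.851
S white [541.1  63.2] [23.6 40.1] len dir -0.983
T green [543.6  63.7] [11.  33.5] len dir -1.019
S green [545.3  65.4] [ 8.9 31.7] len dir -0.962
T blk ((542.3575439453125, 61.04093551635742), (55.93069839477539, 58.9656867980957), 59.37522888183594)
T amb ((539.0496215820312, 59.62995147705078), (59.4779052734375, 62.44412612915039), 53.68817901611328)
T blk post [[ 0.43417107 -0.12918686  0.038     ]] foot [[ 0.4374499  -0.13072394  0.008     ]]
[[0.47423738 0.10059671 0.01      ]
 [0.4295717  0.07607499 0.01      ]]
tool shift [-507.5 -445.    72.7] 0.802 tool y at 1.342 j6 -0.019 tilt [-0.    -0.001 -1.   ]
```

```bash
python3 -m handwheel '{"linear":[[-50,-44,0],[-50,-44,0],[-50,-44,0],[-50,-44,0],[-50,-44,0],[-50,-44,0],[-50,-44,0],[-50,-44,0]],"rotation":[[0,0,0],[0,0,0],[0,0,0],[0,0,0],[0,0,0],[0,0,0],[0,0,0],[0,0,0]],"hand":[40,40,40,40,40,40,40,40]}' 10
python3 -m handwheel '{"linear":[[-38,-31,20],[-38,-31,20],[-38,-31,20],[0,0,0],[0,0,0],[0,0,0],[0,0,0],[0,0,0]],"rotation":[[0,0,0],[0,0,0],[0,0,0],[0,0,0.16],[0,0,0.16],[0,0,0.16],[0,0,0.16],[0,0,0.14]],"hand":[40,40,40,40,40,40,40,40]}'
python3 -c "
from h import *
rows([.544,.064,.0505],.56)
rows([.544,.064,.0505],.56)"
```

```text
time: 1.3
tcp_pos: [0.4335, 0.2002, 0.223]
eef_rot: [0.0, 0.114, 0.993, 0.0]
contact_force: [0.6, 0.6, -0.7]
grip_width: 0.453
grasp_force: 0.0
time: 2.3
tcp_pos: [0.5224, 0.0854, 0.1627]
eef_rot: [0.0, 0.485, 0.874, 0.0]
contact_force: [0.1, -0.1, 0.6]
grip_width: 0.457
grasp_force: 0.0
tool shift [-29.6   7.  112.2] -0.003 tool y at 0.557 j6 -0.418 tilt [ 0. -0. -1.]
tool shift [-29.6   7.  112.2] -0.003 tool y at 0.557 j6 -0.418 tilt [ 0. -0. -1.]
```

```bash
python3 -m handwheel '{"linear":[[-15,4,0],[-15,3,0],[0,0,30],[0,0,30],[0,0,20],[0,0,0],[0,0,0],[0,0,0]],"rotation":[[0,0,0],[0,0,0],[0,0,0],[0,0,0],[0,0,0],[0,0,0],[0,0,0],[0,0,0]],"hand":[40,40,40,40,40,40,40,40]}'
python3 - <<'E'
from h import *
T=snapshot('top');S=snapshot('side'); t=read_state()['tcp_pos'];print(t)
out=[]
for d in(S,T):
    u,v=pix(d,[[.544,.064,.05]])[0].astype(int); out.append(cv2.resize(d['color'][v-50:v+50,u-50:u+50],(400,400),interpolation=cv2.INTER_CUBIC)); print(u,v,pix(d,[t])[0]-[u-50,v-50])
cv2.imwrite('pics/p1.png',np.hstack(out)[:,:,::-1])
E
```

```text
time: 3.3
tcp_pos: [0.5451, 0.0637, 0.0837]
eef_rot: [0.001, 0.483, 0.876, 0.001]
contact_force: [-0.1, 0.1, -0.7]
grip_width: 0.45
grasp_force: 0.0
[0.5448512  0.06376134 0.08354285]
237 275 [47.61181251 34.86250048]
254 213 [46.92237072 46.16991802]
```

View pics/p1.png

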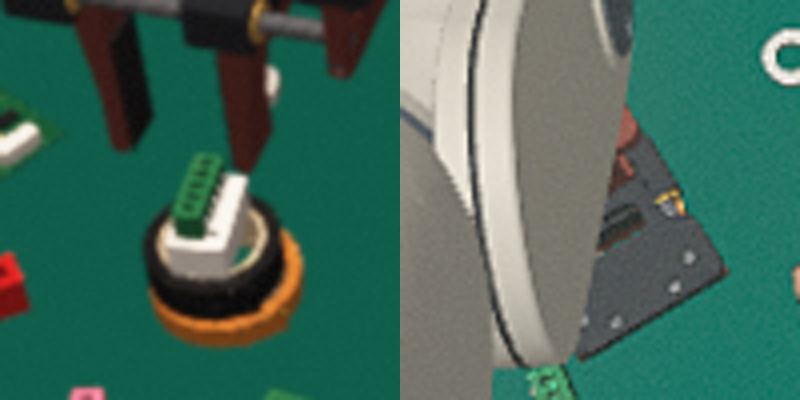

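The side crop shows the open fingers at (125,150) and (243,165), straddling the green block at (197,195). I'll lower and close.

```bash
python3 -m handwheel '{"linear":[[0,0,10],[0,0,10],[0,0,8],[0,0,4],[0,0,0],[0,0,0],[0,0,0],[0,0,0]],"rotation":[[0,0,0],[0,0,0],[0,0,0],[0,0,0],[0,0,0],[0,0,0],[0,0,0],[0,0,0]],"hand":[40,40,40,40,40,25,5,5]}' 8
python3 -m handwheel '{"linear":[[0,0,0],[0,0,0],[0,0,0],[0,0,-3],[0,0,-5],[0,0,-10],[0,0,-20],[0,0,-20]],"rotation":[[0,0,0],[0,0,0],[0,0,0],[0,0,0],[0,0,0],[0,0,0],[0,0,0],[0,0,0]],"hand":[5,5,5,5,5,5,5,5]}' 12
```

```text
time: 4.4
tcp_pos: [0.5444, 0.0638, 0.0509]
eef_rot: [0.0, 0.483, 0.875, 0.0]
contact_force: [-0.4, 0.2, -0.2]
grip_width: 0.152
grasp_force: 0.0
time: 5.4
tcp_pos: [0.5442, 0.0638, 0.1097]
eef_rot: [0.0, 0.483, 0.875, 0.0]
contact_force: [0.4, 0.6, -1.1]
grip_width: 0.135
grasp_force: 12.0
```

```bash
python3 - <<'E'
from h import *
S=snapshot('side'); t=read_state()['tcp_pos']
u,v=pix(S,[[.544,.064,.06]])[0].astype(int); cv2.imwrite('pics/p2.png',cv2.resize(S['color'][v-60:v+50,u-60:u+60],(480,440),interpolation=cv2.INTER_CUBIC)[:,:,::-1])
rows([.5675,-.288,.1],1.1)
E
```

```text
tool shift [-309.4 -169.2   12.1] -0.538 tool y at 0.562 j6 -0.467 tilt [ 0.004  0.    -1.   ]
```

View pics/p2.png

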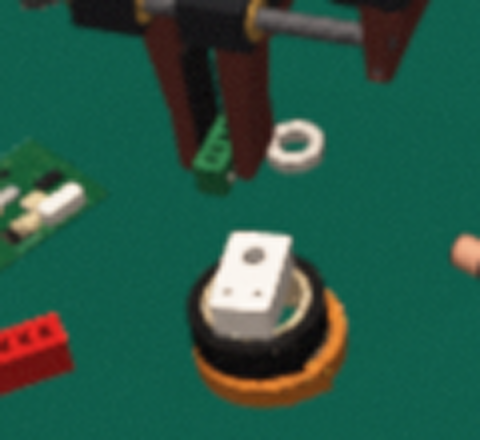

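The green block is held between the pads. The white block sits undisturbed on the rolls.

```bash
python3 -m handwheel '{"linear":[[-44,-24,0],[-44,-24,0],[-44,-24,0],[-44,-24,0],[-44,-24,0],[-44,-24,0],[-45,-25,0],[0,0,0]],"rotation":[[0,0,0],[0,0,0],[0,0,0],[0,0,0],[0,0,0],[0,0,0],[0,0,0],[0,0,0]],"hand":[5,5,5,5,5,5,5,5]}' 12
python3 -c "
from h import *
rows([.5675,-.288,.0065])
S=snapshot('side');T=snapshot('top')
o=[]
for d in(S,T):
    u,v=pix(d,[[.5675,-.288,.03]])[0].astype(int); o.append(cv2.resize(d['color'][v-60:v+60,u-60:u+60],(400,400),interpolation=cv2.INTER_CUBIC))
cv2.imwrite('pics/p3.png',np.hstack(o)[:,:,::-1])"
```

```text
time: 6.45
tcp_pos: [0.566, -0.2912, 0.1089]
eef_rot: [0.001, 0.485, 0.875, -0.0]
contact_force: [-0.8, 1.1, -0.0]
grip_width: 0.137
grasp_force: 12.0
tool shift [  2.1   2.9 102.4] tool y at 0.558 j6 -1.051 tilt [ 0.001 -0.001 -1.   ]
```

View pics/p3.png

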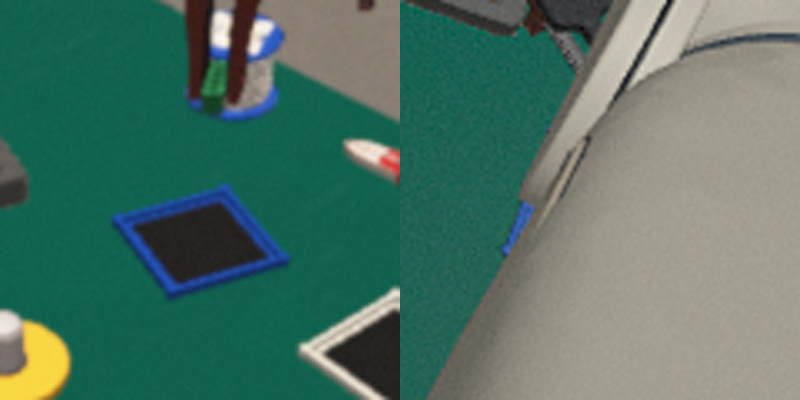

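The green block hangs upright between the fingers, above the blue tray. The tray is at (200,240) in the left crop. I'll lower it and release.

```bash
python3 -m handwheel '{"linear":[[2,3,20],[0,0,25],[0,0,25],[0,0,20],[0,0,8],[0,0,4],[0,0,0],[0,0,0]],"rotation":[[0,0,0],[0,0,0],[0,0,0],[0,0,0],[0,0,0],[0,0,0],[0,0,0],[0,0,0]],"hand":[5,5,5,5,5,5,5,5]}' 12
python3 -m handwheel '{"linear":[[0,0,0],[0,0,0],[0,0,0],[0,0,-10],[0,0,-20],[0,0,-25],[0,0,-25],[0,0,-15]],"rotation":[[0,0,0],[0,0,0],[0,0,0],[0,0,0],[0,0,0],[0,0,0],[0,0,0],[0,0,0]],"hand":[20,25,25,25,25,30,40,45]}'
python3 -c "
from h import *
rows([.542,.063,.11],.72)"
```

```text
time: 7.55
tcp_pos: [0.5679, -0.2848, 0.0075]
eef_rot: [0.001, 0.483, 0.875, 0.0]
contact_force: [0.7, -0.6, -1.0]
grip_width: 0.135
grasp_force: 12.0
time: 8.55
tcp_pos: [0.5682, -0.2849, 0.1044]
eef_rot: [0.002, 0.483, 0.875, 0.0]
contact_force: [-0.6, 0.3, -0.2]
grip_width: 0.498
grasp_force: 0.0
tool shift [308.3 163.2  -6.1] -0.158 tool y at 0.562 j6 -1.046 tilt [ 0.003 -0.001 -1.   ]
```

```bash
python3 - <<'E'
from h import *
S=snapshot('side');T=snapshot('top')
u,v=pix(S,[[.5675,-.288,.01]])[0].astype(int)
g=cv2.resize(S['color'][v-33:v+33,u-33:u+33],(400,400),interpolation=cv2.INTER_CUBIC)[:,:,::-1]
cv2.imwrite('pics/p4.png',np.hstack([rect(T,(.542,.063),.045,.048,400),g]))
E
```

```text
(no output)
```

View pics/p4.png

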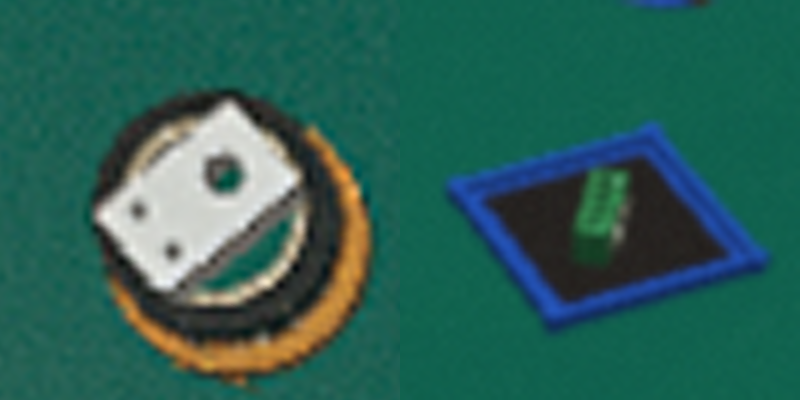

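The green block lies upright in the middle of the blue tray (right crop, (600,215)). In the rectified left crop the white block is centred at (197,195), with its length along −0.865 rad. Next, the white block.

```bash
python3 -m handwheel '{"linear":[[44,23,0],[44,23,0],[44,23,0],[44,23,0],[44,23,0],[44,23,0],[44,25,0],[0,0,0]],"rotation":[[0,0,0],[0,0,0],[0,0,0],[0,0,0],[0,0,0],[0,0,0],[0,0,0],[0,0,-0.145]],"hand":[45,45,45,45,45,45,45,45]}' 12
python3 -c "
from h import *
rows([.543,.0636,.034],.706)"
```

```text
time: 9.65
tcp_pos: [0.5403, 0.0661, 0.1011]
eef_rot: [-0.001, 0.415, 0.91, -0.0]
contact_force: [0.1, -0.3, 0.2]
grip_width: 0.513
grasp_force: 0.0
tool shift [-3.7  0.5 67. ] 0.008 tool y at 0.714 j6 -0.615 tilt [-0.001  0.    -1.   ]
```

```bash
python3 -m handwheel '{"linear":[[-3,0,10],[0,0,20],[0,0,20],[0,0,12],[0,0,5],[0,0,0],[0,0,0],[0,0,0]],"rotation":[[0,0,0],[0,0,0],[0,0,0],[0,0,0],[0,0,0],[0,0,0],[0,0,0],[0,0,0]],"hand":[45,45,45,45,45,45,30,15]}' 10
python3 -m handwheel '{"linear":[[0,0,0],[0,0,0],[0,0,0],[0,0,-4],[0,0,-10],[0,0,-20],[0,0,-20],[0,0,-10]],"rotation":[[0,0,0],[0,0,0],[0,0,0],[0,0,0],[0,0,0],[0,0,0],[0,0,0],[0,0,0]],"hand":[15,15,15,15,15,15,15,15]}' 20
python3 -c "
from h import *
rows([.4195,-.289,.1])"
```

```text
time: 10.65
tcp_pos: [0.5435, 0.0608, 0.0352]
eef_rot: [0.0, 0.419, 0.908, 0.0]
contact_force: [0.0, 1.3, 0.0]
grip_width: 0.325
grasp_force: 0.0
time: 11.65
tcp_pos: [0.5436, 0.0608, 0.1]
eef_rot: [0.001, 0.419, 0.908, 0.0]
contact_force: [0.1, -0.3, -0.2]
grip_width: 0.267
grasp_force: 20.0
tool shift [-1.853e+02 -3.215e+02 -2.000e-01] tool y at 0.707 j6 -0.617 tilt [ 0.001  0.    -1.   ]
```

```bash
python3 -m handwheel '{"linear":[[-23,-40,0],[-23,-40,0],[-23,-40,0],[-23,-40,0],[-23,-40,0],[-23,-40,0],[-23,-41,0],[-23,-41,0]],"rotation":[[0,0,0],[0,0,0],[0,0,0],[0,0,0],[0,0,0],[0,0,0],[0,0,0],[0,0,0]],"hand":[15,15,15,15,15,15,15,15]}'
python3 -c "
from h import *
rows([.4195,-.289,.009])"
```

```text
time: 12.65
tcp_pos: [0.417, -0.2896, 0.0987]
eef_rot: [-0.0, 0.419, 0.908, 0.0]
contact_force: [0.0, -0.5, -0.5]
grip_width: 0.272
grasp_force: 20.0
tool shift [-1.2  2.3 89.7] tool y at 0.707 j6 -1.338 tilt [-0.  0. -1.]
```

```bash
python3 -m handwheel '{"linear":[[-1,2,20],[0,0,25],[0,0,20],[0,0,15],[0,0,7],[0,0,3],[0,0,0],[0,0,0]],"rotation":[[0,0,0],[0,0,0],[0,0,0],[0,0,0],[0,0,0],[0,0,0],[0,0,0],[0,0,0]],"hand":[15,15,15,15,15,15,15,15]}'
python3 -m handwheel '{"linear":[[0,0,0],[0,0,0],[0,0,0],[0,0,-10],[0,0,-20],[0,0,-25],[0,0,-25],[0,0,-15]],"rotation":[[0,0,0],[0,0,0],[0,0,0],[0,0,0],[0,0,0],[0,0,0],[0,0,0],[0,0,0]],"hand":[30,33,35,38,50,70,80,80]}'
python3 - <<'E'
from h import *
S=snapshot('side');T=snapshot('top')
u,v=pix(S,[[.4195,-.289,.01]])[0].astype(int)
g=cv2.resize(S['color'][v-33:v+33,u-33:u+33],(400,400),interpolation=cv2.INTER_CUBIC)[:,:,::-1]
cv2.imwrite('pics/p5.png',np.hstack([rect(T,(.542,.063),.045,.030,400),g]))
rows([.542,.061,.09])
E
```

```text
time: 13.65
tcp_pos: [0.4203, -0.288, 0.0092]
eef_rot: [0.0, 0.419, 0.908, -0.0]
contact_force: [-1.3, -0.1, 0.4]
grip_width: 0.272
grasp_force: 20.0
time: 14.65
tcp_pos: [0.4204, -0.2881, 0.1054]
eef_rot: [0.001, 0.419, 0.908, -0.0]
contact_force: [-0.1, -0.1, -0.4]
grip_width: 0.848
grasp_force: 0.0
tool shift [187.  319.1  15. ] tool y at 0.707 j6 -1.331 tilt [ 0.003 -0.002 -1.   ]
```

View pics/p5.png

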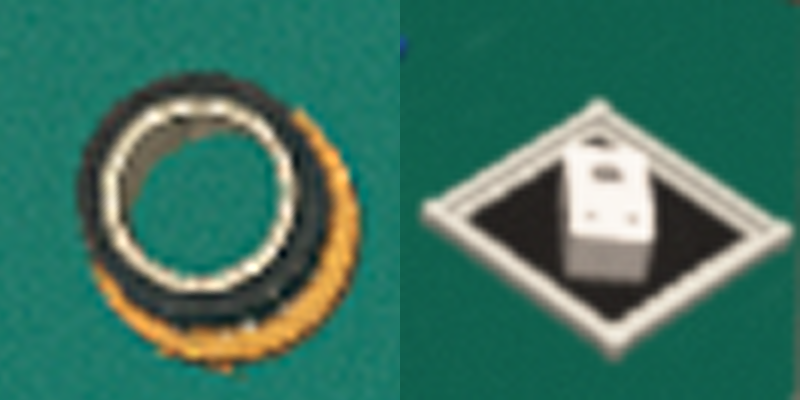

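The white block lies upright in the middle of the white tray. In the rectified crop the black roll is centred at (200,195), which is about (0.543, 0.063), and amber shows at the lower right. Next, the black roll.

```bash
python3 -m handwheel '{"linear":[[23,40,0],[23,40,0],[23,40,0],[23,40,0],[23,40,0],[23,40,0],[23,40,0],[25,41,0]],"rotation":[[0,0,0],[0,0,0],[0,0,0],[0,0,0],[0,0,0],[0,0,0],[0,0,0],[0,0,0]],"hand":[80,80,80,80,80,80,80,80]}'
python3 -c "
from h import *
rows([.543,.063,.0155])"
```

```text
time: 15.75
tcp_pos: [0.5431, 0.0636, 0.1027]
eef_rot: [-0.001, 0.419, 0.908, -0.0]
contact_force: [0.1, -0.2, -0.3]
grip_width: 0.911
grasp_force: 0.0
tool shift [-0.5 -0.3 87.2] tool y at 0.707 j6 -0.612 tilt [-0.001 -0.    -1.   ]
```

```bash
python3 -m handwheel '{"linear":[[0,0,20],[0,0,20],[0,0,20],[0,0,15],[0,0,8],[0,0,4],[0,0,0],[0,0,0]],"rotation":[[0,0,0],[0,0,0],[0,0,0],[0,0,0],[0,0,0],[0,0,0],[0,0,0],[0,0,0]],"hand":[80,80,80,80,80,80,80,60]}' 10
python3 -m handwheel '{"linear":[[0,0,0],[0,0,0],[0,0,0],[0,0,0],[0,0,-4],[0,0,-20],[0,0,-25],[0,0,-30]],"rotation":[[0,0,0],[0,0,0],[0,0,0],[0,0,0],[0,0,0],[0,0,0],[0,0,0],[0,0,0]],"hand":[45,45,45,45,45,45,45,45]}' 20
python3 -c "
from h import *
rows([.438,-.129,.09])"
```

```text
time: 16.75
tcp_pos: [0.5436, 0.0622, 0.0172]
eef_rot: [0.0, 0.419, 0.908, 0.0]
contact_force: [0.3, -0.4, 0.4]
grip_width: 0.835
grasp_force: 0.0
time: 17.75
tcp_pos: [0.5424, 0.0621, 0.0959]
eef_rot: [-0.001, 0.419, 0.908, -0.0]
contact_force: [-0.1, -0.2, -0.5]
grip_width: 0.666
grasp_force: 20.0
tool shift [ -77.4 -203.5    6.1] tool y at 0.707 j6 -0.615 tilt [-0.002 -0.    -1.   ]
```

```bash
python3 -m handwheel '{"linear":[[-13,-34,0],[-13,-34,0],[-13,-34,0],[-13,-34,0],[-13,-34,0],[-12,-33,0],[0,0,0],[0,0,0]],"rotation":[[0,0,0],[0,0,0],[0,0,0],[0,0,0],[0,0,0],[0,0,0],[0,0,0],[0,0,0]],"hand":[45,45,45,45,45,45,45,45]}'
python3 - <<'E'
from h import *
S=snapshot('side');T=snapshot('top')
rows([.438,-.129,.0125])
u,v=pix(S,[[.438,-.129,.05]])[0].astype(int)
g=cv2.resize(S['color'][v-60:v+60,u-60:u+60],(400,400),interpolation=cv2.INTER_CUBIC)[:,:,::-1]
cv2.imwrite('pics/p6.png',np.hstack([rect(T,(.540,.060),.045,.012,400),g]))
E
```

```text
time: 18.75
tcp_pos: [0.4391, -0.1281, 0.0957]
eef_rot: [0.0, 0.419, 0.908, 0.0]
contact_force: [0.6, 0.5, 0.3]
grip_width: 0.66
grasp_force: 20.0
tool shift [-0.1 -2.  83.2] tool y at 0.708 j6 -1.017 tilt [ 0.  0. -1.]
```

View pics/p6.png

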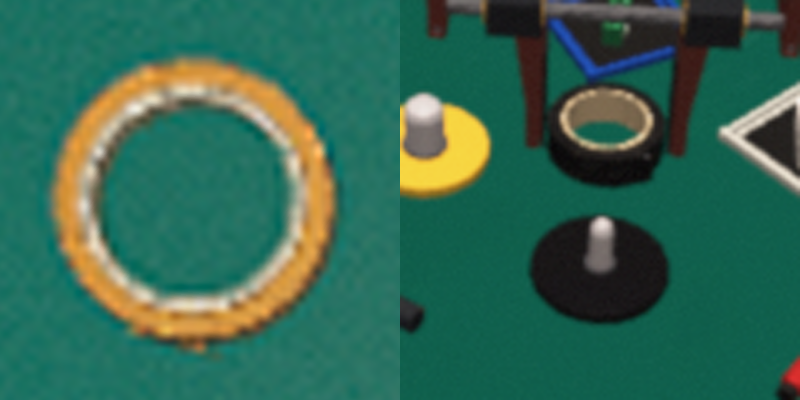

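The black roll is held level at (605,135), above the black spindle at (600,240). The amber roll is centred at about (0.540, 0.0615). I'll lower the black roll.

```bash
python3 -m handwheel '{"linear":[[0,-2,15],[0,0,20],[0,0,15],[0,0,12],[0,0,10],[0,0,7],[0,0,3],[0,0,0]],"rotation":[[0,0,0],[0,0,0],[0,0,0],[0,0,0],[0,0,0],[0,0,0],[0,0,0],[0,0,0]],"hand":[45,45,45,45,45,45,45,45]}'
python3 -m handwheel '{"linear":[[0,0,0],[0,0,0],[0,0,0],[0,0,0],[0,0,-10],[0,0,-25],[0,0,-25],[0,0,-25]],"rotation":[[0,0,0],[0,0,0],[0,0,0],[0,0,0],[0,0,0],[0,0,0],[0,0,0],[0,0,0]],"hand":[62,70,75,80,80,80,80,80]}'
python3 - <<'E'
from h import *
rows([.540,.0615,.1])
S=snapshot('side')
u,v=pix(S,[[.438,-.129,.03]])[0].astype(int)
cv2.imwrite('pics/p7.png',cv2.resize(S['color'][v-50:v+50,u-50:u+50],(400,400),interpolation=cv2.INTER_CUBIC)[:,:,::-1])
E
```

```text
time: 19.85
tcp_pos: [0.4374, -0.1296, 0.0137]
eef_rot: [0.0, 0.419, 0.908, -0.0]
contact_force: [-0.2, -1.4, -1.3]
grip_width: 0.665
grasp_force: 20.0
time: 20.85
tcp_pos: [0.4373, -0.1296, 0.1]
eef_rot: [0.0, 0.419, 0.908, 0.0]
contact_force: [0.3, -0.1, -0.2]
grip_width: 0.914
grasp_force: 0.0
tool shift [7.860e+01 2.022e+02 1.000e-01] tool y at 0.707 j6 -1.021 tilt [ 0. -0. -1.]
```

View pics/p7.png

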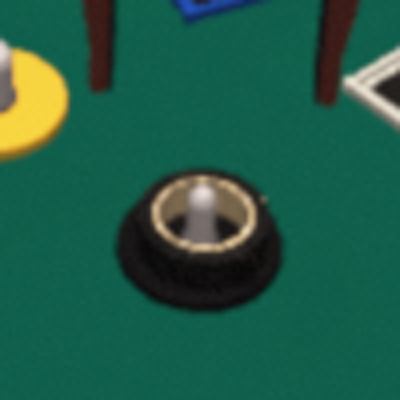

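The black roll is flat on its foot, with the post through the hole. Now the amber roll.

```bash
python3 -m handwheel '{"linear":[[13,34,0],[13,34,0],[13,34,0],[13,34,0],[13,33,0],[14,33,0],[0,0,0],[0,0,0]],"rotation":[[0,0,0],[0,0,0],[0,0,0],[0,0,0],[0,0,0],[0,0,0],[0,0,0],[0,0,0]],"hand":[84,84,84,84,84,84,84,84]}'
python3 -m handwheel '{"linear":[[0,0,20],[0,0,25],[0,0,20],[0,0,15],[0,0,10],[0,0,6],[0,0,0],[0,0,0]],"rotation":[[0,0,0],[0,0,0],[0,0,0],[0,0,0],[0,0,0],[0,0,0],[0,0,0],[0,0,0]],"hand":[84,84,84,84,84,84,84,84]}' 10
python3 -c "
from h import *
rows([.540,.0615,.003])"
```

```text
time: 21.9
tcp_pos: [0.5389, 0.0614, 0.0986]
eef_rot: [-0.0, 0.418, 0.908, -0.0]
contact_force: [-0.4, 0.1, -0.3]
grip_width: 0.956
grasp_force: 0.0
time: 22.9
tcp_pos: [0.54, 0.0618, 0.0031]
eef_rot: [0.0, 0.419, 0.908, 0.0]
contact_force: [0.2, -0.6, 0.6]
grip_width: 0.954
grasp_force: 0.0
tool shift [-0.2 -0.2  0.1] tool y at 0.707 j6 -0.615 tilt [ 0.001  0.    -1.   ]
```

```bash
python3 -m handwheel '{"linear":[[0,0,0],[0,0,0],[0,0,0],[0,0,0],[0,0,0],[0,0,0],[0,0,-4],[0,0,-10]],"rotation":[[0,0,0],[0,0,0],[0,0,0],[0,0,0],[0,0,0],[0,0,0],[0,0,0],[0,0,0]],"hand":[65,52,52,52,52,52,52,52]}' 15
python3 -m handwheel '{"linear":[[0,0,-20],[0,0,-25],[0,0,-25],[0,0,-10],[0,0,0],[0,0,0],[0,0,0],[0,0,0]],"rotation":[[0,0,0],[0,0,0],[0,0,0],[0,0,0],[0,0,0],[0,0,0],[0,0,0],[0,0,0]],"hand":[52,52,52,52,52,52,52,52]}' 15
python3 -c "
from h import *
rows([.568,-.1285,.1])"
```

```text
time: 23.9
tcp_pos: [0.539, 0.0616, 0.0166]
eef_rot: [-0.001, 0.419, 0.908, -0.0]
contact_force: [-0.2, -0.1, 0.1]
grip_width: 0.707
grasp_force: 15.0
time: 24.9
tcp_pos: [0.5392, 0.0617, 0.096]
eef_rot: [-0.001, 0.419, 0.908, -0.0]
contact_force: [-1.0, -0.4, -1.2]
grip_width: 0.708
grasp_force: 15.0
tool shift [-163.3 -101.7   -4. ] tool y at 0.707 j6 -0.615 tilt [-0.001 -0.    -1.   ]
```

```bash
python3 -m handwheel '{"linear":[[-27,-17,0],[-27,-17,0],[-27,-17,0],[-27,-17,0],[-27,-17,0],[-28,-17,0],[0,0,0],[0,0,0]],"rotation":[[0,0,0],[0,0,0],[0,0,0],[0,0,0],[0,0,0],[0,0,0],[0,0,0],[0,0,0]],"hand":[52,52,52,52,52,52,52,52]}'
python3 - <<'E'
from h import *
S=snapshot('side')
rows([.568,-.1285,.011])
u,v=pix(S,[[.568,-.1285,.05]])[0].astype(int)
cv2.imwrite('pics/p8.png',cv2.resize(S['color'][v-60:v+60,u-60:u+60],(400,400),interpolation=cv2.INTER_CUBIC)[:,:,::-1])
E
```

```text
time: 25.9
tcp_pos: [0.5675, -0.1279, 0.0963]
eef_rot: [-0.001, 0.419, 0.908, 0.0]
contact_force: [0.0, 0.3, -0.4]
grip_width: 0.706
grasp_force: 15.0
tool shift [-1.2 -0.1 85.3] tool y at 0.707 j6 -0.949 tilt [-0.001  0.    -1.   ]
```

View pics/p8.png

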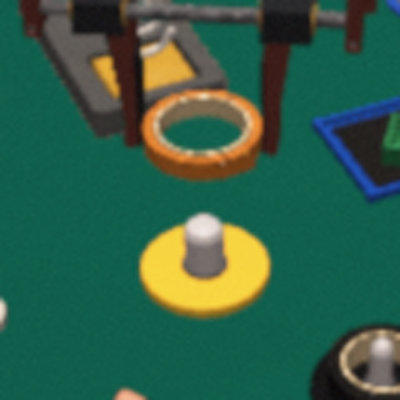

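The amber roll is held level at (203,130), above the yellow spindle at (205,255). I'll lower and release it.

```bash
python3 -m handwheel '{"linear":[[-1,0,15],[0,0,20],[0,0,15],[0,0,12],[0,0,12],[0,0,7],[0,0,3.5],[0,0,0]],"rotation":[[0,0,0],[0,0,0],[0,0,0],[0,0,0],[0,0,0],[0,0,0],[0,0,0],[0,0,0]],"hand":[52,52,52,52,52,52,52,52]}'
python3 -m handwheel '{"linear":[[0,0,0],[0,0,0],[0,0,0],[0,0,0],[0,0,-10],[0,0,-25],[0,0,-40],[0,0,-50]],"rotation":[[0,0,0],[0,0,0],[0,0,0],[0,0,0],[0,0,0],[0,0,0],[0,0,0],[0,0,0]],"hand":[68,75,80,85,85,85,85,85]}'
python3 -m handwheel '{"linear":[[40,20,-20],[40,20,0],[40,20,0],[40,20,0],[40,20,0],[40,20,0],[0,0,0],[0,0,0]],"rotation":[[0,0,0],[0,0,0],[0,0,0],[0,0,0],[0,0,0],[0,0,0],[0,0,0],[0,0,0]],"hand":[85,85,85,85,85,85,85,85]}'
python3 - <<'E'
from h import *
for n in('side','top'):
    d=snapshot(n); p=pix(d,[[.568,-.13,0],[.438,-.13,0],[.568,-.29,0],[.42,-.29,0]]).mean(0).astype(int); u,v=p
    cv2.imwrite(f'pics/f_{n}.png',cv2.resize(d['color'][max(v-90,0):v+90,u-110:u+110],(770,630) if 0 else (720,590),interpolation=cv2.INTER_CUBIC)[:,:,::-1])
E
```

```text
time: 26.95
tcp_pos: [0.5687, -0.1292, 0.0122]
eef_rot: [0.0, 0.419, 0.908, -0.0]
contact_force: [0.0, -0.2, -0.2]
grip_width: 0.708
grasp_force: 15.0
time: 27.95
tcp_pos: [0.5679, -0.1291, 0.1383]
eef_rot: [-0.001, 0.419, 0.908, -0.0]
contact_force: [1.1, -0.2, 1.6]
grip_width: 0.971
grasp_force: 0.0
time: 28.95
tcp_pos: [0.5041, 0.131, 0.1576]
eef_rot: [0.0, 0.418, 0.908, 0.0]
contact_force: [0.1, 0.6, -0.9]
grip_width: 0.969
grasp_force: 0.0
```

View pics/f_side.png

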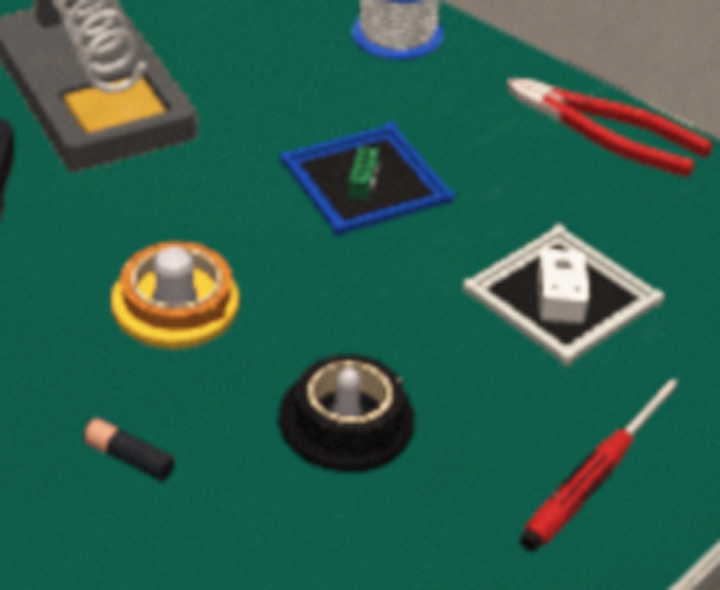

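View pics/f_top.png

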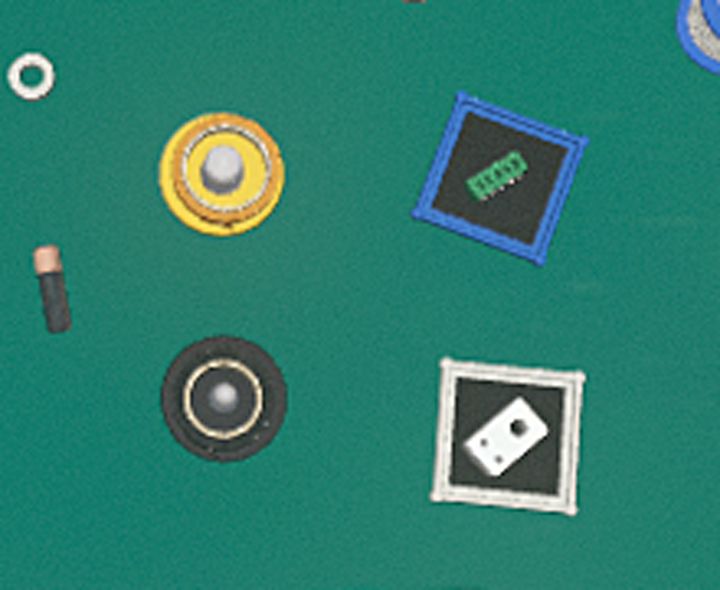

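Both views show both rolls flat on their feet with the posts through, the blocks upright mid-tray, and the gripper clear.

```bash
python3 -c "
from rig import *
print(finish_job())"
```

```text
the job is handed in; nothing more can be done
None
```

The job is done and handed in at about 29 s on the robot's clock: green block in the blue tray, white block in the white tray, black and amber rolls flat on their own spindles, everything let go; no verdict was returned.

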